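# Reset the depth stop of a hand press and lock it again

## Robot

A 6-joint arm with a two-finger parallel gripper is mounted at the origin on the work surface. World frame = base frame: x ahead of the robot, y to its left, z up, the work surface at z = 0. Lengths are in m, angles in rad, forces in N, time in s.
With the tool pointing down it reaches from about 0.2 to 0.875 m from the base axis. Payload 3.4 kg.
Tool frame: the origin (TCP) lies between the finger pads; the fingertips stand 25 mm ahead of it and the grasp point (between the pads) lies 6 mm ahead of it (r.nose_length is the z of the fingertips in the tool frame, in m); z points along the fingers, y is the line along which they close (so a half turn about z gives the same grasp; the last joint's range is limited). The gripper opens to 94 mm and grips with 3 to 60 N. Pads are 16 mm wide; open, the fingers measure 119 mm over their backs; the gripper's body (75 mm by 177 mm) begins 78 mm behind the grasp point.
Start: joints at [-1.292, 0.276, 1.505, -0, 1.361, -0.121], TCP at [0.224, -0.53, 0.23] pointing down, gripper open.
Joint ranges: [-2.89, 2.89], [-0.75, 2.08], [0.22, 2.7], [-1.18, 4.32], [0.11, 2.71], [-2.7, 2.7]. Speed limits (rad/s): [2.57, 2.57, 3.14, 3.14, 3.14, 3.14].

## Interface

Orientations are given as a unit quaternion [w, x, y, z].
In Python, from plant import r, gripper_to, inverse_kinematics, vision, models, telemetry gives the robot as it stands. Calls block until the motion is done:
- r.move_to(position, orientation): joint-space move of the TCP to a pose.
- r.move_l(position, rot=None, vel=0.15, guard=None): straight line of the TCP; rot=None keeps the orientation; vel is the mean speed in m/s. With guard (N) it stops when the force on the tool has changed by that much, and returns True; else False.
- r.movej(angles): joint-space move.
- gripper_to(opening, f_grip=None): finger opening in m; f_grip is the grip in N (None keeps the last); returns when the fingers have stopped.
- r.hold(seconds).
- inverse_kinematics(position, orientation): joint angles nearest the present ones, or None.
- vision.snapshot(name): name is "side" or "top" or "wrist"; returns the picture (384x512x3 uint8, red, green, blue); there is no depth.
- vision.get_calibration(name): a dict with "fx", "fy", "cx", "cy" (pixels), "position" and "orientation" of the camera in the world. Camera axes: x right, y down, z forward; pixel columns grow to the right and rows downward; lengths in m; the calibration is good to about 2 mm. A picture is of the moment at which its call begins: read the wrist's pose just before it. get_calibration takes no time and is no camera call; for the wrist camera it gives the pose at the moment of the call.
A pose or a line that the arm cannot do raises r.PlanningError and nothing moves.
- r.sign_off(): hands the job in; it is judged then, once.
Trained networks look in the newest picture that a camera, given by its name, has taken for a name from the list of things; names that differ only in an ending like _2 or _b are one class to them, and where a whole thing is asked for, a point or a joint stands for the part that bears it (a point fixed in the world has none). Each returns a list of dicts, best first, with "score" (0 to 1); they miss things now and then, are a little off and sometimes report something else, mostly with a low value. They report only what shows in the picture. A call takes as long as a camera call. They do not tell look-alikes from the thing itself.
- models.boxes_of(thing, camera): "at" ([x, y, z] in m, in world coordinates, good to about 4 mm: the middle of the surface that is visible of it).
- models.regions_of(thing, camera): "pixels" (384x512 bool, what is visible of it).
- models.mark_of(thing, camera): "at" ([x, y, z] in m, in world coordinates, good to about 4 mm: a listed point, or the origin of a listed thing).
Readings, each from a call of its own:
- telemetry.current_t(): time.
- telemetry.current_joints(): joint angles.
- telemetry.current_dq(): joint speeds.
- telemetry.current_joint_efforts(): joint torques, N m.
- telemetry.current_ee_pos(): TCP position.
- telemetry.current_tool_rot(): TCP orientation.
- telemetry.current_wrist_force(): force on the tool from outside, world axes, zero at the start.
- telemetry.current_torque(): the same for the moment, N m.
- telemetry.current_opening(): finger opening in m.
- telemetry.current_finger_force(): force on a finger pad.
Only numpy, scipy, OpenCV 4.12 (cv2) and the standard library are available. Lean on these libraries where they do the work, as an engineer would, in place of code of your own. Each camera call takes 0.05 s, during which the arm holds its last target. There are 200 camera calls.

## Task

Reset the depth stop of the small watchmaker's press: swing the lock ring's lever 25 to 35 degrees counter-clockwise (seen from above) to free the adjuster, turn the brass adjuster clockwise until its pointer stands at the index pin, then swing the lever back clockwise until the lock ring is firmly tight, about 12 N at the paddle and never more than 17 N. Do not force the adjuster while it is locked, and leave the marker ring and the things standing around the press where they are.

Things in the scene. Friction and masses are not known exactly. Their poses are not given: they have to be found in the camera images.
- press: Grey hand press fixed on the desk: base 155 x 110 x 18 mm, column at its rear (+x of the press), an arm over the base with its flat top 100 mm above the desk. Stacked on it about one vertical axis, from below: lock ring, marker ring, adjuster. Origin: on that axis at desk height; z up; +x from the axis to the column.
- lock_ring: Knurled steel disc 72 mm across with a radial lever ending in a paddle; origin on the press axis, 101 mm up. Turns about that axis and stays where left: counter-clockwise from above loosens (up to 0.75 rad), clockwise tightens. Starts tight, lever on the press's -x side. It swings at about 6 N at the paddle; tight it breaks loose with 1 to 4 N, so back off without dragging it.
- lever_grip (a point): Point on the lever's upright steel paddle: 132 mm above the desk, 80 mm from the press axis. Paddle: 10 mm thick across the radius, 28 mm long along it (66 to 94 mm from the axis), from 104 to 142 mm above the desk, free on both sides and above. Grasp or straddle it from above.
- knob_grip (a point): Point on the press axis in the adjuster's brass bar grip, 163 mm above the desk at the start. The bar is upright: 16 mm thick, 44 mm long (along the pointer's direction), 36 mm high (13 mm above to 23 mm below this point), standing on a round skirt 60 mm across. Grasp it across its thickness from above.
- pointer_tip (a point): Tip of the brass pointer on the adjuster's skirt, on its upper face, 40 mm out from the axis, 140 mm above the desk at the start. Its direction from the axis is the adjuster's direction.
- index_pin (a point): Top of a thin upright steel pin, 6 mm in diameter, 46 mm out from the axis, 134 mm above the desk, at the end of the marker ring's tab: it marks the wanted direction of the pointer. It lies 0.6 to 1.5 rad clockwise (from above) of the pointer at the start.
- marker: The aluminium marker ring that carries the index pin: 66 mm across, stiff to turn. Origin on the press axis 116 mm above the desk, z up, its x axis points from the axis through the pin.
- adjuster: The brass adjuster: bar grip, skirt and pointer in one piece. Origin on the press axis 126 mm above the desk at the start; z up; its x axis points along the pointer. Turned clockwise from above it screws down about 5 mm per radian. With the lock ring loose it turns easily (under 0.1 N m) and stays where it is left; with the ring tight it is clamped.
- shoe: Clamping shoe hidden in the press head; the lock ring presses it on the adjuster. Once it bears, paddle force rises from 6 N by about 2.5 N per mm. 9.5 N clockwise at the paddle is the least for tight, 12 N is right, 17 N too much. As the adjuster sinks and its flange is worn unevenly, the ring then bears 4 to 22 mm of paddle travel clockwise beyond its first place: feel for it.
- watch_stand: Loose clear acrylic watch stand, base 60 x 50 mm, 105 mm high, a bystander. Origin: centre of its underside.
- tray: Loose white plastic tray, 100 x 140 x 18 mm, a bystander. Origin: centre of its underside.
- tweezer_rest: Loose bamboo tweezer rest with steel tweezers on it, 125 x 35 x 24 mm, a bystander. Origin: centre of its underside.
Not all that is in view belongs to the job. Of the things like the press, leave any that is purple; of the rest the smaller one is meant.

How it is judged:
By the outcome, as a careful person would: the job done as asked, in the order asked, and still so for the second after the job is handed in, with the robot touching nothing.
It also fails if it takes over 72 s, if anything falls off the work surface, if the arm or the gripper's body presses on something with over 40 N, if the wrist force passes 120 N, or if a joint passes its speed limit or range.

## Working session

There is one attempt and no reset: what is moved stays moved. The work goes in short steps, each a Python script; the robot and the scene stay as the last script left them, time stands still between calls to the robot, and variables do not carry over. Pictures are saved under pics/ and viewed, at most 10 in all, crops included, and the job is handed in when it is done.

```bash
ls; mkdir -p pics; python3 - <<'E'
from plant import r, vision, models, telemetry
import cv2, numpy as np
ims=[]
for c in("side","top"):
    im=vision.snapshot(c); ims.append(im)
    k=vision.get_calibration(c); print(c,k)
    for n in("press","lock_ring","lever_grip","knob_grip","pointer_tip","index_pin","watch_stand","tray","tweezer_rest"):
        print(n,[(np.round(d["at"],3).tolist(),round(d["score"],2)) for d in models.mark_of(n,c)])
cv2.imwrite("pics/a.png",cv2.resize(ims[0],(800,600))[:,:,::-1]);cv2.imwrite("pics/b.png",cv2.resize(ims[1],(800,600))[:,:,::-1])
print(telemetry.current_t())
E
```

```text
pics
side {'fx': 378.9737269758745, 'fy': 378.9737269758745, 'cx': 260.803872209473, 'cy': 196.83236941503057, 'position': array([0.19331238, 0.96466575, 0.9737205 ]), 'orientation': array([ 0.04698316, -0.12329664,  0.9228749 , -0.3617906 ])}
press [([0.452, 0.62, 0.001], 0.75), ([0.157, 0.32, -0.0], 0.73), ([0.589, 0.114, 0.001], 0.71)]
lock_ring [([0.455, 0.624, 0.135], 0.57), ([0.584, 0.115, 0.102], 0.46)]
lever_grip [([0.354, 0.658, 0.17], 0.86), ([0.513, 0.151, 0.133], 0.51)]
knob_grip [([0.456, 0.622, 0.214], 0.8), ([0.591, 0.116, 0.165], 0.67)]
pointer_tip [([0.626, 0.128, 0.138], 0.62), ([0.503, 0.639, 0.18], 0.57)]
index_pin [([0.516, 0.642, 0.172], 0.57), ([0.587, 0.116, 0.116], 0.49), ([0.512, 0.151, 0.13], 0.24), ([0.528, -0.115, -0.003], 0.23)]
watch_stand [([0.66, 0.288, 0.001], 0.71), ([0.546, 0.309, -0.002], 0.47)]
tray [([0.53, -0.118, -0.003], 0.94), ([0.514, 0.152, 0.131], 0.59)]
tweezer_rest [([0.548, 0.31, -0.004], 0.69)]
top {'fx': 392.8391139573811, 'fy': 392.8391139573811, 'cx': 256.8338922324205, 'cy': 190.81519702189732, 'position': array([0.11307125, 0.19453186, 1.46457533]), 'orientation': array([ 0.0754325 , -0.66541077,  0.73809495, -0.08218446])}
press [([0.587, 0.118, -0.0], 0.83), ([0.452, 0.626, -0.0], 0.65), ([0.155, 0.321, 0.001], 0.61), ([0.668, 0.284, 0.003], 0.44)]
lock_ring [([0.458, 0.621, 0.134], 0.85), ([0.585, 0.119, 0.103], 0.68), ([0.16, 0.321, 0.101], 0.59)]
lever_grip [([0.355, 0.662, 0.166], 0.61), ([0.084, 0.352, 0.132], 0.54), ([0.514, 0.144, 0.129], 0.45)]
knob_grip [([0.456, 0.622, 0.211], 0.56), ([0.157, 0.322, 0.161], 0.49), ([0.587, 0.115, 0.161], 0.47)]
pointer_tip [([0.501, 0.641, 0.187], 0.94), ([0.624, 0.134, 0.143], 0.75), ([0.196, 0.334, 0.136], 0.54)]
index_pin [([0.614, 0.076, 0.13], 0.58)]
watch_stand [([0.668, 0.284, -0.001], 0.76)]
tray [([0.536, -0.12, -0.003], 0.97)]
tweezer_rest [([0.612, 0.074, 0.131], 0.23)]
1.0
```

View pics/a.png

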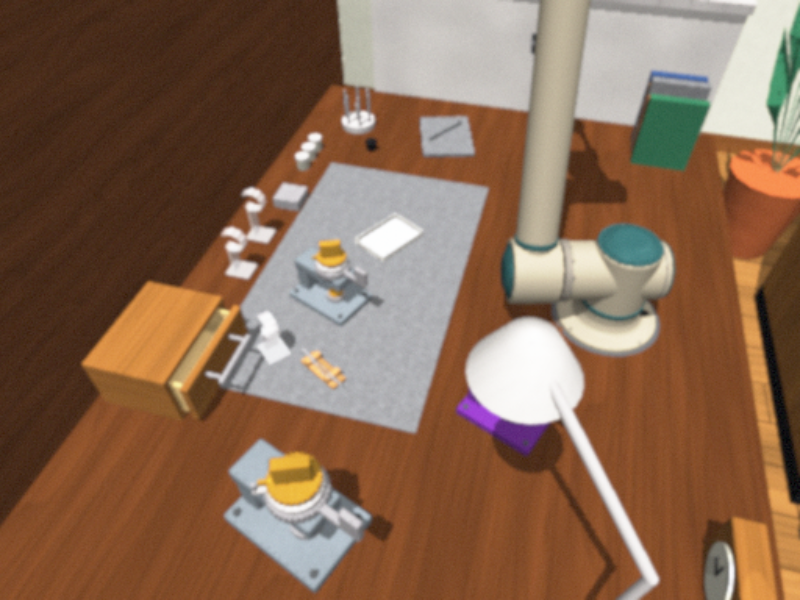

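View pics/b.png

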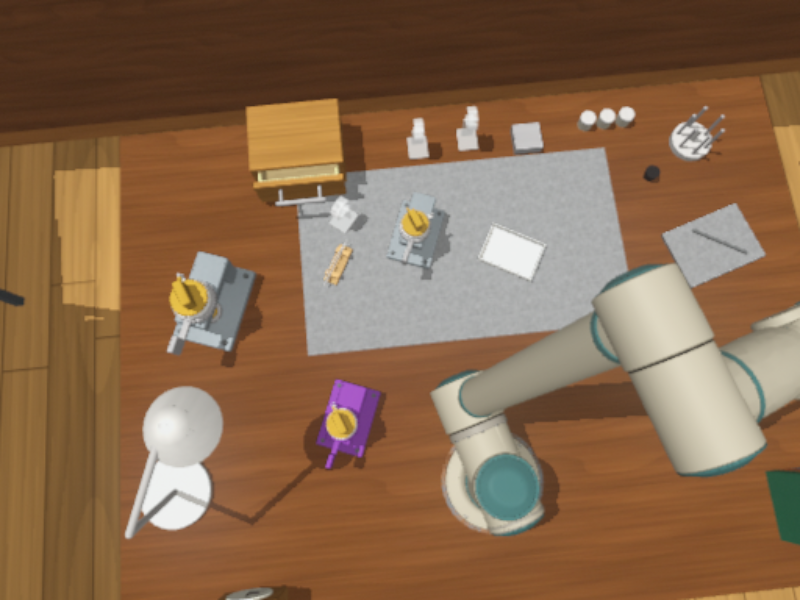

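Candidates for the press in the top picture (800x600 view): the purple one at (345,420), the large grey one at (200,300) with its knob at 0.21 m, and the small grey one at (415,225) with its knob at 0.163 m. I choose the small grey one at world (0.588, 0.117) and will check it close up.

```bash
cat > h.py <<'E'
from plant import r, gripper_to, inverse_kinematics, vision, models, telemetry as T
import cv2, numpy as np
from scipy.spatial.transform import Rotation as R
def down(a):  # tool down, closing axis y at world angle a (deg)
    a=np.radians(a); y=np.array([np.cos(a),np.sin(a),0]); z=np.array([0,0,-1.])
    return R.from_matrix(np.c_[np.cross(y,z),y,z]).as_quat()[[3,0,1,2]]
def pol(C,rad,ang,z): a=np.radians(ang); return np.array([C[0]+rad*np.cos(a),C[1]+rad*np.sin(a),z])
def near(v,p,tol=.03):
    v=[d for d in v if np.linalg.norm(np.array(d["at"])-p)<tol]
    return np.array(v[0]["at"]) if v else None
E
python3 - <<'E'
from h import *
print(R.from_quat(T.current_tool_rot()[[1,2,3,0]]).as_matrix().round(2).tolist())
for a in(67.4,-112.6): 
    print(a,[np.round(inverse_kinematics(p,down(b)),2).tolist() for p,b in(([.54,.1,.38],a),([.51,.147,.14],a),([.588,.117,.17],a+44))])
a=67.4 if abs(inverse_kinematics([.51,.147,.14],down(67.4))[5])<abs(inverse_kinematics([.51,.147,.14],down(-112.6))[5]) else -112.6
r.move_to([.54,.1,.38],down(a))
im=vision.snapshot("wrist");print(vision.get_calibration("wrist"))
for n,p in(("press",[.588,.117,0]),("lock_ring",[.588,.117,.101]),("lever_grip",[.513,.148,.132]),("knob_grip",[.588,.117,.163]),("pointer_tip",[.625,.131,.14]),("index_pin",[.614,.076,.134])):
    print(n,near(models.mark_of(n,"wrist"),p))
cv2.imwrite("pics/c.png",im[:,:,::-1]);print(a,T.current_t(),T.current_wrist_force())
E
```

```text
[[0.92, 0.39, 0.0], [0.39, -0.92, -0.0], [-0.0, 0.0, -1.0]]
67.4 [[0.06, 0.19, 1.26, -0.0, 1.69, -1.12], [0.15, 0.28, 1.74, -0.0, 1.12, -1.03], [0.08, 0.35, 1.55, -0.0, 1.24, -1.86]]
-112.6 [[0.06, 0.19, 1.26, -0.0, 1.69, 2.02], [0.15, 0.28, 1.74, -0.0, 1.12, 2.11], [0.08, 0.35, 1.55, -0.0, 1.24, 1.28]]
{'fx': 279.0926817165902, 'fy': 279.0926817165902, 'cx': 253.53636990454333, 'cy': 193.343127817357, 'position': array([0.46272894, 0.13196912, 0.53416616]), 'orientation': array([0.12071847, 0.82358185, 0.5483489 , 0.08033345])}
press [0.5898 0.1193 0.    ]
lock_ring None
lever_grip [0.5109 0.1445 0.1305]
knob_grip [0.5872 0.1202 0.1604]
pointer_tip [0.6249 0.1358 0.1366]
index_pin [0.6077 0.0704 0.1324]
67.4 3.9 [-0.05706005 -0.50283795 -0.09113643]
```

View pics/c.png

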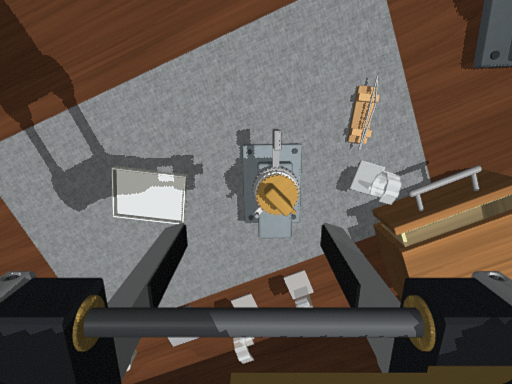

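The wrist picture shows the small grey press: knob at (278,192), lever pointing up to (278,135), pin at about (258,212). It is neither purple nor the large one, so the choice holds. Next I straddle the lever and swing it 30° counter-clockwise.

```bash
cat >> h.py <<'E'
C=np.array([.588,.1175])
def tang(ang): a=np.radians(ang); return np.array([-np.sin(a),np.cos(a),0])  # ccw
def arc(ang,vel=.05,z=.138,guard=None): return r.move_l(pol(C,.08,ang,z),down(ang-90),vel=vel,guard=guard)
def ft(ang,F0,n=1): return (np.array(T.current_wrist_force())-F0)@tang(ang)
E
python3 - <<'E'
from h import *
a=158.5
gripper_to(.030)
r.move_to(pol(C,.08,a,.20),down(a-90))
print("guard",r.move_l(pol(C,.08,a,.138),vel=.08,guard=5),T.current_ee_pos())
F0=np.array(T.current_wrist_force()); print(F0)
b=a
while b<a+30+7.1:
    b+=2.5; arc(b); print(round(b-a,1),round(ft(b,F0),2),end=' | ')
b-=4; arc(b); print("back",ft(b,F0),T.current_t(), T.current_opening())
E
```

```text
guard False [0.51407773 0.14688532 0.13848792]
[-0.5102092   0.38979749  0.55326973]
2.5 0.91 | 5.0 -0.58 | 7.5 -1.15 | 10.0 -5.3 | 12.5 -5.39 | 15.0 -5.05 | 17.5 -5.06 | 20.0 -4.95 | 22.5 -4.15 | 25.0 -3.66 | 27.5 -4.38 | 30.0 -3.56 | 32.5 -4.01 | 35.0 -3.57 | 37.5 -3.67 | back 0.33139951517170896 10.6833 0.030204441580235105
```

```bash
python3 - <<'E'
from h import *
p=np.array(T.current_ee_pos()); p[2]=.21; r.move_l(p,vel=.15)
r.move_to(pol(C,.05,202,.29),down(112))
im=vision.snapshot("wrist");k=vision.get_calibration("wrist")
for n,p0 in(("press",[.588,.117,0]),("lever_grip",pol(C,.08,188,.132)),("knob_grip",[.588,.117,.163]),("pointer_tip",[.625,.133,.14]),("index_pin",[.611,.075,.134])):
    p=near(models.mark_of(n,"wrist"),p0)
    print(n,p, None if p is None else np.degrees(np.arctan2(*(p[:2]-C)[::-1])))
# rectify: top-down map at given height, 0.5mm/px, centred on C
Rm=R.from_quat(k["orientation"][[1,2,3,0]]).as_matrix(); K=np.array([[k["fx"],0,k["cx"]],[0,k["fy"],k["cy"]],[0,0,1]])
out=[]
for z in(.140,.176,):
    c=lambda x,y:K@Rm.T@(np.array([x,y,z])-k["position"])
    src=np.float32([[c(C[0]+dx,C[1]+dy)[0]/c(C[0]+dx,C[1]+dy)[2],c(C[0]+dx,C[1]+dy)[1]/c(C[0]+dx,C[1]+dy)[2]] for dx,dy in((-.1,.1),(.1,.1),(.1,-.1),(-.1,-.1))])
    H=cv2.getPerspectiveTransform(src,np.float32([[0,0],[400,0],[400,400],[0,400]]))
    o=cv2.warpPerspective(im,H,(400,400)); cv2.drawMarker(o,(200,200),(255,0,0),0,12); out.append(o)
cv2.imwrite("pics/d.png",np.hstack(out)[:,:,::-1]);print(T.current_t())
E
```

```text
press [0.5891 0.1187 0.0026] 47.48955292199958
lever_grip [0.5066 0.1053 0.1327] -171.4761184197572
knob_grip [0.5897 0.1204 0.1582] 59.620873988631146
pointer_tip [0.6223 0.134  0.1389] 25.68986057472178
index_pin [0.6086 0.074  0.1302] -64.65948625583233
12.05
```

View pics/d.png

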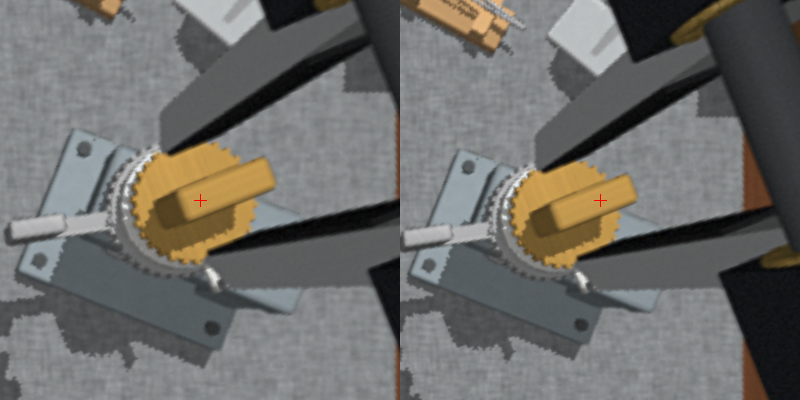

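The rectified view shows the bar centred near (594,201) at about 21.5° and the lever at 188.5°, which is about 30° open. A finger partly hides the pin at (215,280), so I take one look from further back.

```bash
cat >> h.py <<'E'
def rect(im,k,z,half=.06,n=400,c0=C):
    Rm=R.from_quat(np.array(k["orientation"])[[1,2,3,0]]).as_matrix(); K=np.array([[k["fx"],0,k["cx"]],[0,k["fy"],k["cy"]],[0,0,1]])
    s=[]
    for dx,dy in((-1,1),(1,1),(1,-1),(-1,-1)):
        q=K@Rm.T@(np.array([c0[0]+half*dx,c0[1]+half*dy,z])-k["position"]); s.append(q[:2]/q[2])
    H=cv2.getPerspectiveTransform(np.float32(s),np.float32([[0,0],[n,0],[n,n],[0,n]]))
    o=cv2.warpPerspective(im,H,(n,n),flags=cv2.INTER_CUBIC); cv2.drawMarker(o,(n//2,n//2),(255,0,0),0,12); return o
E
python3 - <<'E'
from h import *
r.move_l(pol(C,.11,202,.29),vel=.15)
im=vision.snapshot("wrist");k=vision.get_calibration("wrist")
for n,p0 in(("knob_grip",[.588,.117,.163]),("pointer_tip",[.625,.133,.14]),("index_pin",[.611,.075,.134])):
    p=near(models.mark_of(n,"wrist"),p0); print(n,p)
cv2.imwrite("pics/e.png",np.hstack([rect(im,k,.134),rect(im,k,.176)])[:,:,::-1]);print(T.current_t())
E
```

```text
knob_grip [0.5888 0.119  0.1615]
pointer_tip [0.6246 0.1355 0.1378]
index_pin None
12.8
```

View pics/e.png

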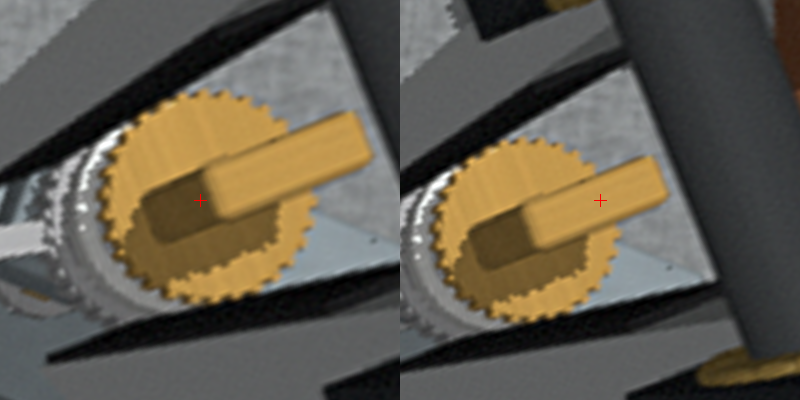

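The bar is centred at (597,202), so the axis is confirmed to about 1 mm, with the bar at 21.6°. The pin is hidden here. I now grasp the bar and turn it most of the way, then look at the pin from a clear side.

```bash
python3 - <<'E'
from h import *
K=np.array([.5875,.1177]); A=21.6
gripper_to(.05)
r.move_to([*K,.23],down(A+90))
print("guard",r.move_l([*K,.169],vel=.08,guard=6))
F0=np.array(T.current_wrist_force())
gripper_to(.012,25); print(T.current_opening(),T.current_finger_force(),np.array(T.current_wrist_force())-F0)
for d in range(14,71,14):
    r.move_l([*K,.169-.005*np.radians(d)],down(A+90-d),vel=.02)
    print(d,T.current_t(),(np.array(T.current_wrist_force())-F0).round(1),np.round(T.current_torque(),2))
gripper_to(.05); p=np.array(T.current_ee_pos()); p[2]=.23; r.move_l(p,vel=.12)
gripper_to(.094)
r.move_to(pol(K,.03,A+110,.30),down(A+20))
im=vision.snapshot("wrist");k=vision.get_calibration("wrist")
for n,p0 in(("knob_grip",[.588,.117,.157]),("pointer_tip",pol(K,.04,-48,.134)),("index_pin",[.611,.075,.134]),("lever_grip",pol(K,.08,188,.132))):
    p=near(models.mark_of(n,"wrist"),p0); print(n,p)
vision.snapshot("top"); print([near(models.mark_of(n,"top"),pol(K,.04,-52,.134)) for n in("index_pin","pointer_tip")])
cv2.imwrite("pics/f.png",np.hstack([rect(im,k,.134),rect(im,k,.170)])[:,:,::-1]);print(T.current_t())
E
```

```text
guard False
0.016284642536838947 24.99772399663925 [ 1.39055424 -2.72875545  1.14033965]
14 15.8167 [ 1.2 -3.1  0.9] [-0.47 -0.3  -0.07]
28 16.2083 [ 2.2 -5.4  0.8] [-0.88 -0.41 -0.09]
42 16.6 [ 2.  -5.9  1.3] [-0.98 -0.38 -0.12]
56 16.9917 [ 2.5 -6.7  1.6] [-1.04 -0.38 -0.1 ]
70 17.3833 [ 2.3 -6.3  1.6] [-1.08 -0.31 -0.08]
knob_grip [0.5874 0.1195 0.1558]
pointer_tip [0.6142 0.0898 0.1341]
index_pin [0.6076 0.0734 0.133 ]
lever_grip [0.5036 0.106  0.132 ]
[None, array([0.6137, 0.0861, 0.1336])]
20.425
```

View pics/f.png

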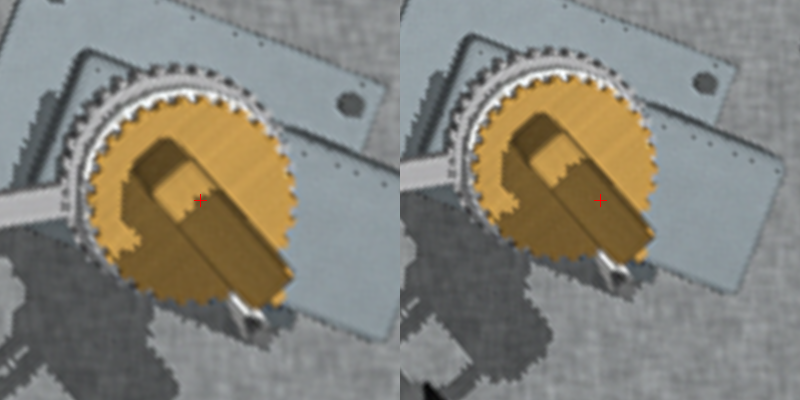

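The pointer is now at (283,297), which is -47.5°. The pin top lies near (258,322), about 14° further clockwise. I take a closer look with the camera above the pin to fix that angle.

```bash
python3 - <<'E'
from h import *
K=np.array([.5875,.1177])
r.move_to([.655,.025,.25],down(41.6))
im=vision.snapshot("wrist");k=vision.get_calibration("wrist");print(k["position"])
for n,p0 in(("pointer_tip",pol(K,.04,-48,.134)),("index_pin",[.611,.075,.134])):
    print(n,near(models.mark_of(n,"wrist"),p0))
q=np.hstack([rect(im,k,.134,c0=K),rect(im,k,.134,half=.025,c0=K+[.021,-.041])])
cv2.imwrite("pics/g.png",q[:,:,::-1]);print(T.current_t())
E
```

```text
[0.59865445 0.08932277 0.40530081]
pointer_tip [0.6121 0.0923 0.1304]
index_pin [0.6083 0.076  0.132 ]
21.2333
```

View pics/g.png

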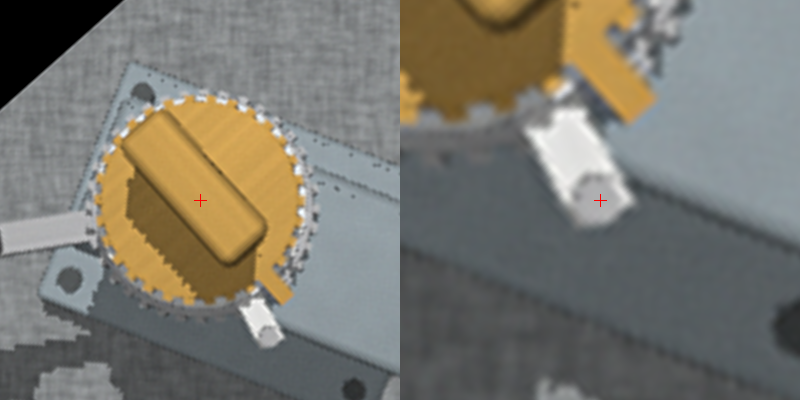

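The pin top shows clearly at (597,199) in the right panel: 45.8 mm from the axis, so it fits, and at about -64°. The pointer tip at (641,110) is at about -49.5°, so another 14.5° clockwise is needed.

```bash
python3 - <<'E'
from h import *
K=np.array([.588,.118]); A=-48.5
gripper_to(.05)
r.move_to([*K,.23],down(A+90))
print("guard",r.move_l([*K,.163],vel=.08,guard=6))
gripper_to(.012,25); print(T.current_opening())
r.move_l([*K,.163-.005*np.radians(14.5)],down(A+90-14.5),vel=.02); r.hold(.2)
print(np.round(T.current_torque(),2),np.round(T.current_wrist_force(),1))
gripper_to(.05); p=np.array(T.current_ee_pos()); p[2]=.23; r.move_l(p,vel=.12)
r.move_to([.655,.025,.25],down(41.6))
im=vision.snapshot("wrist");k=vision.get_calibration("wrist")
K=np.array([.5875,.1177])
q=np.hstack([rect(im,k,.134,c0=K),rect(im,k,.134,half=.025,c0=K+[.021,-.041])])
cv2.imwrite("pics/i.png",q[:,:,::-1]);print(T.current_t())
E
```

```text
guard False
0.01567526364633037
[-0.73  0.61 -0.13] [-3.9 -3.   3.5]
26.8333
```

View pics/i.png

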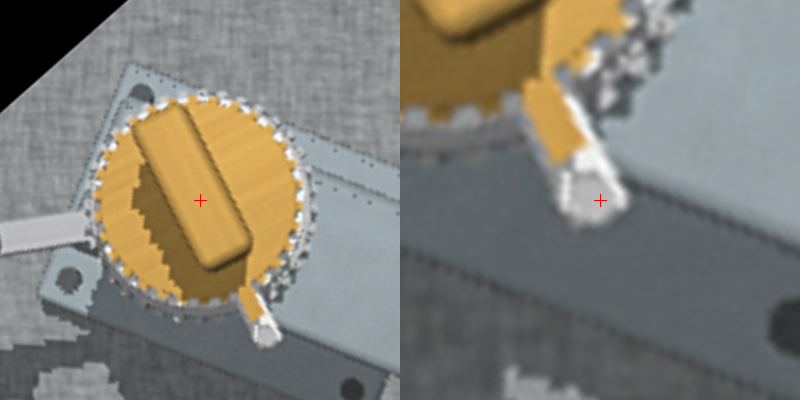

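The pointer tip at (573,156) and the pin at (595,199) lie on the same ray (-63.6° and -63.5°), and the pin has not moved. Now I tighten the lock ring in steps while reading the force.

```bash
python3 - <<'E'
from h import *
a=188.7
gripper_to(.030)
r.move_to(pol(C,.08,a,.20),down(a-90))
print("guard",r.move_l(pol(C,.08,a,.138),vel=.08,guard=5))
F0=np.array(T.current_wrist_force()); L=[]
def act(): 
    p=np.array(T.current_ee_pos())[:2]-C; return np.degrees(np.arctan2(p[1],p[0]))%360
b=a; t0=T.current_t()
while b>125:
    fine=b<154
    b-=.5 if fine else 2.5; arc(b,vel=.03 if fine else .05)
    f=np.mean([ft(b,F0) for _ in range(3)]); L.append(f); print(f"{b:.1f}/{act():.2f}:{f:.2f}",end=' ')
    if f>8.5: break
print(T.current_t()-t0,T.current_t())
E
```

```text
guard False
186.2/186.16:0.11 183.7/183.72:-0.15 181.2/181.87:3.71 178.7/179.31:4.53 176.2/176.45:4.37 173.7/173.74:4.00 171.2/171.14:3.99 168.7/168.62:3.71 166.2/166.11:4.21 163.7/163.63:4.31 161.2/161.15:3.13 158.7/158.66:4.10 156.2/156.19:3.54 153.7/153.73:3.11 153.2/153.54:4.65 152.7/153.14:5.13 152.2/152.65:3.95 151.7/152.16:4.42 151.2/151.67:6.39 150.7/151.19:4.48 150.2/150.70:4.62 149.7/150.21:5.02 149.2/149.70:4.59 148.7/149.23:4.18 148.2/148.73:4.76 147.7/148.24:4.86 147.2/147.74:4.70 146.7/147.27:4.79 146.2/146.79:4.08 145.7/146.27:4.12 145.2/145.80:4.96 144.7/145.31:4.85 144.2/144.82:4.53 143.7/144.34:4.99 143.2/143.85:4.50 142.7/143.35:4.37 142.2/142.92:3.39 141.7/142.43:5.04 141.2/142.07:4.64 140.7/141.75:5.53 140.2/141.46:6.48 139.7/141.16:7.32 139.2/140.89:7.37 138.7/140.61:7.74 138.2/140.34:8.19 137.7/140.03:8.69 11.5 40.6167
```

```bash
python3 - <<'E'
from h import *
def act(): 
    p=np.array(T.current_ee_pos())[:2]-C; return np.degrees(np.arctan2(p[1],p[0]))%360, np.hypot(*p)
def meas(b,n=8):
    v=[]
    for _ in range(n): r.hold(.03); v.append(np.array(T.current_wrist_force()))
    v=np.array(v); a=np.radians(b); return (v@tang(b)).mean().round(2),(v@[np.cos(a),np.sin(a),0]).mean().round(2),v[:,2].mean().round(2),(v@tang(b)).std().round(2)
print("now",meas(139),act(),T.current_opening(),T.current_finger_force(),np.round(T.current_torque(),3))
arc(144.5,vel=.05); print("free",meas(144.5),act(),T.current_finger_force(),np.round(T.current_torque(),3))
arc(137.7,vel=.03); print("again",meas(139),act(),T.current_finger_force(),T.current_opening(),T.current_t())
E
```

```text
now (np.float64(8.85), np.float64(-5.99), np.float64(3.04), np.float64(0.34)) (np.float64(140.049680403209), np.float64(0.07942635668638234)) 0.02991830399498269 4.656955171376467 [-1.934  0.091  0.155]
free (np.float64(-0.32), np.float64(-0.16), np.float64(-0.14), np.float64(0.42)) (np.float64(144.20630540573765), np.float64(0.08026546865432994)) 0.0 [-0.002 -0.11   0.037]
again (np.float64(6.69), np.float64(-1.87), np.float64(3.25), np.float64(0.47)) (np.float64(139.95216794424783), np.float64(0.07969767274497376)) 3.4967182972468436 0.02994727703312006 42.225
```

Contact was at the pad's outer edge, about 89 mm out, because the tool leads the lever by about 8°. I re-approach flush with the paddle at 80 mm, so the reading is the paddle force, and finish to 12 N.

```bash
python3 - <<'E'
from h import *
def go(th,vel=.03): r.move_l(pol(C,.08,th,.138)-.010*tang(th),down(th-90),vel=vel)
def meas(th,n=5):
    v=[]
    for _ in range(n): r.hold(.02); v.append(np.array(T.current_wrist_force()))
    v=np.mean(v,0); a=np.radians(th); return v@tang(th), v@[np.cos(a),np.sin(a),0]
arc(143,vel=.05); go(150.5,.05); f0,_=meas(150.5,10); print("tare",f0)
th=148.; ok=0
while T.current_t()<60 and th>130:
    th-=.35; go(th); f,g=meas(th); f-=f0
    d=(np.array(T.current_ee_pos())-pol(C,.08,th,.138)+.010*tang(th))@tang(th)
    print(f"{th:.2f}:{f:.2f},{g:.1f},lag{d*1e3:.1f}",end=' ')
    if f>11.7: ok=1;break
print(ok,T.current_t(),T.current_finger_force())
E
```

```text
tare -0.0782409371008563
147.65:0.43,-0.0,lag0.1 147.30:0.26,0.0,lag0.1 146.95:-0.09,0.2,lag-0.0 146.60:0.15,0.2,lag-0.0 146.25:1.83,-0.5,lag0.4 145.90:4.37,-0.5,lag0.8 145.55:6.11,-1.0,lag1.2 145.20:6.71,-1.5,lag1.7 144.85:8.19,-1.7,lag2.2 144.50:8.86,-1.8,lag2.7 144.15:10.09,-2.2,lag3.2 143.80:10.48,-1.9,lag3.5 143.45:11.27,-2.7,lag3.8 143.10:11.63,-2.5,lag4.0 142.75:11.89,-3.1,lag4.2 1 48.0083 5.9882064163684845
```

```bash
python3 - <<'E'
from h import *
p=pol(C,.08,146.2,.138); r.move_l(p,vel=.03); print(np.round(T.current_wrist_force(),2),T.current_finger_force())
p[2]=.21; print(r.move_l(p,vel=.1,guard=5))
r.move_to([.655,.025,.25],down(41.6))
im=vision.snapshot("wrist");k=vision.get_calibration("wrist"); K=np.array([.5875,.1177])
lv=near(models.mark_of("lever_grip","wrist"),pol(C,.08,146,.132)); print(lv)
cv2.imwrite("pics/j.png",np.hstack([rect(im,k,.134,half=.1,c0=K),rect(im,k,.134,half=.025,c0=K+[.021,-.041])])[:,:,::-1]);print(T.current_t())
E
```

```text
[-0.07  0.4   0.24] 0.0
False
None
50.4167
```

View pics/j.png

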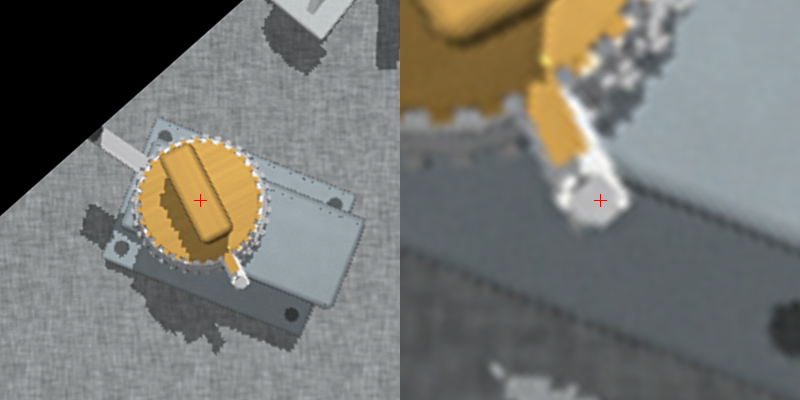

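The pointer at (573,156) still lines up with the pin at (595,199). The lever is turned in clockwise, with its paddle near (120,143), and the robot is clear of everything. I hand the job in.

```bash
python3 -c "
from h import *
print(r.sign_off())"
```

```text
the job is handed in; nothing more can be done
None
```

I handed the job in at about 50 s: the lever was freed by about 30°, the pointer stands within about 0.5° of the index pin, and the lock ring was tightened to about 11.9 N at the paddle; `r.sign_off()` gave no verdict.

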